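Roll the round bar into the V-cradle

TASK

Gently roll the loose round metal bar along the table, pushing its side with the fingers, up the short ramp of the grey V-cradle and into the V, so that it lies at rest along the bottom of the V roughly centred, with both ends sticking out of the cradle. Do not grip, lift or fling the bar, leave the bottles and the jar where they stand, and take the hand away at the end.

Things in the scene. Friction and masses are not known exactly. Their poses are not given: they have to be found in the camera images.
- bar: loose solid round aluminium bar, 40 mm diameter, 180 mm long, 0.35 to 0.7 kg, lying on the table; origin in mid-axis; x runs along the bar, y and z turn with it as it rolls. Slippery (friction 0.3), it rolls easily, stops within a few cm when no longer pushed, and keeps its direction. It starts on the ramp's side 190 to 260 mm from the V, up to 10 mm to a side and 0.06 rad askew
- cradle: grey plastic V-cradle screwed to the table, 90 mm long along its V; origin at table height under the middle of the V's bottom line; x along the V, y horizontal in the roll-in direction, z up. Front face: from the crest (y = -17 mm, 12 mm high) down at 30 degrees to the bottom (y = 0, 2 mm high); rear face: up at 45 degrees to a back edge 34 mm high at y = 32 to 44 mm; 6 mm flange behind
- cradle_ramp (a point): middle of the foot of the cradle's lead-in ramp, level with the table, at y = -82 mm in the cradle's frame; from here the ramp, 90 mm wide, rises evenly to the crest, 65 mm farther along +y and 12 mm high; axes as the cradle's
- cradle_seat (a point): where the middle of the bar's axis belongs: in the cradle's frame x = 0, y = -3.3 mm, z = 27 mm (a 40 mm bar resting on both faces of the V); axes as the cradle's
- glue_bottle: upright white plastic bottle, 43 mm diameter, 131 mm tall, loose, a bystander; origin at the centre of its underside
- dye_bottle: small green bottle with a pointed cap, 24 mm diameter, 57 mm tall, loose, a bystander; origin at the centre of its underside
- jar: clear jar with a white ribbed lid, 51 mm diameter, 65 mm tall, loose, a bystander; origin at the centre of its underside

How it is judged:
By the outcome, as a careful person would: the job done as asked, in the order asked, and still so for the second after the job is handed in, with the robot touching nothing.
It also fails if it takes over 42 s, if anything falls off the work surface, if the arm or the gripper's body presses on something with over 40 N, if the wrist force passes 120 N, or if a joint passes its speed limit or range.

ROBOT

A 6-joint arm with a two-finger parallel gripper is mounted at the origin on a cart in front of the work surface, level with it; the furniture and walls round the work are solid. World frame = base frame: x ahead of the robot, y to its left, z up, the work surface at z = 0. Lengths are in mm, angles in rad, forces in N, time in s.
With the tool pointing down it reaches from about 350 to 975 mm from the base axis. Payload 7.1 kg.
Tool frame: the origin (TCP) lies midway between the tips of the shut fingers; the grasp point (between the pads) lies 19 mm behind it (ctrl.grip_depth is the distance from the TCP to the grasp point, in mm); z points along the fingers, y is the line along which they close (so a half turn about z gives the same grasp; the last joint's range is limited). The gripper opens to 88 mm and grips with 3 to 60 N. Pads are 20 mm wide; open, the fingers measure 115 mm over their backs; the gripper's body (75 mm by 178 mm) begins 61 mm behind the grasp point.
Start: joints at [1.263, 0.423, 1.63, -0, 1.089, -0.019], TCP at [177.97, 599.109, 222.675] pointing down, gripper open.
Joint ranges: [-3, 3], [-0.9, 2.11], [0.09, 2.58], [-1.31, 4.45], [0.11, 2.69], [-2.54, 2.54]. Speed limits (rad/s): [2.39, 2.39, 3.01, 3.14, 3.14, 3.14].

INTERFACE

Orientations are given as a rotation vector (axis times angle).
In Python, from workcell import get_obs, vision, ctrl gives the robot as it stands.
- The arm moves only by the tool step_arm, never from a script. Its argument "plan" is a list of rows, each a list of 7 numbers: the opening, from -1 (shut) to 1 (fully open), then the shift along the tool's x, y, z as a fraction of full scale, then the turn, a rotation vector about the tool's x, y, z as a fraction of full scale. In form: [[fingers, dx, dy, dz, wx, wy, wz], ...]. A call has 1 to 20 rows; each row shifts and turns the commanded pose from where the row before left it, along the tool's axes as they then stand; what a row does not reach is not made up. Full scale, the value 1, is 50 mm for a shift and 0.12 rad for a turn. A row lasts 1/8 s, in which the tool goes at most 62.5 mm and 10.7 degrees, less where a joint would pass 70% of its speed; a pose out of reach is approached as far as the arm can. A call with a number of a shift or a turn outside -1 to 1 is refused whole. A call with a gripper value outside its range is refused whole. The fingers move at their own pace and stop on an object; the grip force is fixed at half the most. Time passes only in rows, so rows that do not move let the fingers close. It gives the time, the measured TCP pose, the force, the opening and the grip force at its end, in the units of the state.
- get_obs(): the state, without advancing time (a new reading comes with each control period).
- vision.get_image(name): name is "side" or "top" or "wrist"; returns a dict with "pixels" (384x512x3 uint8, red, green, blue), "depth" (384x512 float32, mm along the optical axis (not along the pixel's ray), 0 where there is no reading), "fx", "fy", "cx", "cy" (pixels), "k1" (the pictures are not rectified: a ray, as slopes to the right and down, at radius r is drawn at 1 + k1 r^2 times it, then the intrinsics apply), "T" (4x4, takes a point from camera to world coordinates); the wrist camera has in their place "T_tool_cam" (4x4, takes a point from camera to tool coordinates, whose origin is the TCP and whose axes are the flange's). Camera axes: x right, y down, z forward; pixel columns grow to the right and rows downward; lengths in mm; the calibration is good to about 2 mm. A picture is of the moment at which its call begins: read the wrist's pose just before it.
- ctrl.close_job(): hands the job in; it is judged then, once.
The state is a dict: "t": time; "qpos": joint angles; "qvel": joint speeds; "joint_torque": joint torques, N m; "ee_pos": TCP position; "orientation": TCP orientation; "ft_force": force on the tool from outside, world axes, zero at the start; "moment": the same for the moment, N m; "width": finger opening in mm; "grasp_force": force on a finger pad.
Only numpy, scipy, OpenCV 4.12 (cv2) and the standard library are available. Lean on these libraries where they do the work, as an engineer would, in place of code of your own. Each camera call takes 0.05 s, during which the arm holds its last target. There are 200 camera calls.

## Working session

There is one attempt and no reset: what is moved stays moved. The work goes in short steps, Python scripts to look and compute and a tool call to move; the robot and the scene stay as the last step left them, time stands still between calls to the robot, and variables do not carry over. Pictures are saved under pics/ and viewed, at most 10 in all, crops included, and the job is handed in when it is done.

Besides the shell and the picture viewer there is one more tool, called after "Emit:" as name([rows], argument=value, ...), one row to a line, values as JSON. step_arm: Moves the arm, as the interface text tells. Its arguments: {"type":"object","properties":{"plan":{"type":"array","items":{"type":"array","items":{"type":"number","minimum":-1,"maximum":1}}}},"required":["plan"]}

```bash
mkdir -p pics
cat > h.py <<'E'
import numpy as np, cv2
from workcell import get_obs, vision, ctrl
def pts(im):
    "world points from depth, HxWx3"
    h,w=im["depth"].shape
    u,v=np.meshgrid(np.arange(w),np.arange(h))
    K=np.array([[im["fx"],0,im["cx"]],[0,im["fy"],im["cy"]],[0,0,1.]])
    s=cv2.undistortPoints(np.stack([u,v],-1).reshape(-1,1,2).astype(np.float64),K,np.array([im["k1"],0,0,0.])).reshape(h,w,2)
    d=im["depth"].astype(float)
    P=np.dstack([s[...,0]*d,s[...,1]*d,d])
    W=P@im["T"][:3,:3].T+im["T"][:3,3]
    W[d==0]=np.nan
    return W
def save(im,n): cv2.imwrite("pics/"+n+".png",im["pixels"][...,::-1])
E
python3 - <<'E'
from h import *
o=get_obs();print(o["t"],o["ee_pos"],o["orientation"],o["ft_force"])
a=vision.get_image("top");b=vision.get_image("side")
for n,i in(("top",a),("side",b)):
    np.save("pics/"+n+"0.npy",i,allow_pickle=True);save(i,n+"0")
    print(n,np.round(i["T"],3).tolist(),i["fx"],i["k1"])
E
```

```text
0.0 [177.80251766 598.58751323 221.93802356] [-4.52018429e-01 -3.10865594e+00  2.28461765e-03] [ 0.05475769 -0.30574138 -0.19274128]
top [[-0.005, -0.991, 0.131, 429.569], [-1.0, 0.006, 0.01, -57.028], [-0.011, -0.131, -0.991, 1098.424], [0.0, 0.0, 0.0, 1.0]] 431.0232610176859 0.048161518075474676
side [[-0.999, 0.002, -0.043, 608.288], [0.036, 0.563, -0.826, 801.099], [0.022, -0.827, -0.562, 633.506], [0.0, 0.0, 0.0, 1.0]] 480.91845074845594 -0.16340303339827064
```

View pics/top0.png

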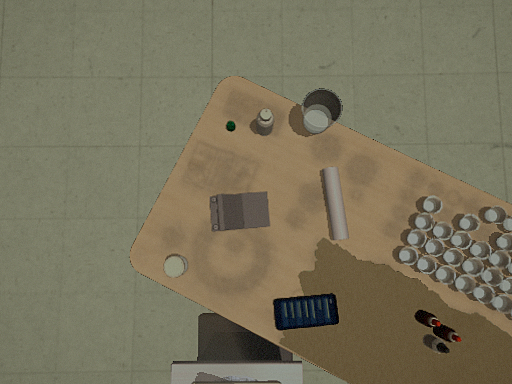

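View pics/side0.png

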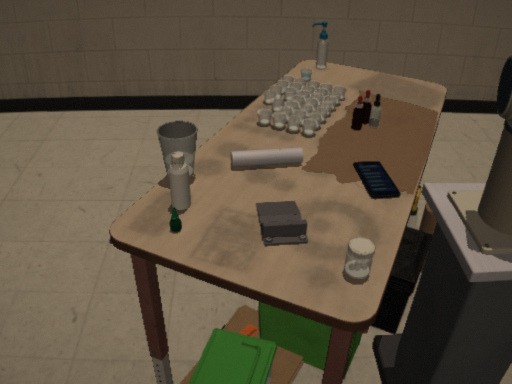

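The top view shows the bar at about (335,203) and the cradle at (240,211), with its ramp on the right, so the roll-in direction is roughly world +y. The jar is at (175,266), the glue bottle at (265,122) and the dye bottle at (230,126). In the side view the bar is at (267,159) and the cradle at (282,223).

Run:
```python
from h import *
I={n:np.load(f"pics/{n}0.npy",allow_pickle=True).item() for n in("top","side")}
for n,boxs in(("top",{"bar":(315,160,355,248),"cr":(200,183,280,240),"jar":(155,245,195,285),"glue":(250,100,280,140),"dye":(222,118,240,134)}),("side",{"bar":(222,140,312,178),"cr":(248,195,315,250),"jar":(335,230,382,285),"glue":(160,145,195,215),"dye":(165,205,187,236)})):
    im=I[n];W=pts(im)
    for k,(a,b,c,d) in boxs.items():
        w=W[b:d,a:c].reshape(-1,3);px=im["pixels"][b:d,a:c].reshape(-1,3).astype(int)
        sat=px.max(1)-px.min(1)
        tab=w[(sat>40)]; 
        ok=np.isfinite(w).all(1)
        m=ok&((sat<28) if k!="dye" else (px[:,1]>px[:,0]+10))&(w[:,2]>-20)
        q=w[m]
        print(n,k,m.sum(),"z pct",np.round(np.percentile(q[:,2],[2,50,98]),1),"table z",np.round(np.nanmedian(tab[:,2]),1) if len(tab) else "", "med",np.round(np.median(q[:,:2],0),1))
        if k in("bar","cr"):
            r=cv2.minAreaRect(q[:,:2].astype(np.float32));print("  rect",np.round(r[0],1),np.round(r[1],1),round(r[2],2))
            # by mask contour
            M=np.zeros(im["depth"].shape,np.uint8);M[b:d,a:c]=(m.reshape(d-b,c-a)*255)
            cv2.imwrite(f"pics/m_{n}_{k}.png",M)
        print("  min",np.round(q.min(0),0),"max",np.round(q.max(0),0))
```

```text
top bar 1164 z pct [ 0.4 37.9 43.8] table z 1.2 med [ 534.3 -244. ]
  rect [ 534.6 -245.9] [180.4  39.5] 8.03
  min [ 445. -277.   -5.] max [ 623. -219.   46.]
top cr 2016 z pct [ 0.6  9.4 37.1] table z 1.0 med [517.1  -7.2]
  rect [517.7  -7.3] [ 88.9 146.7] 4.72
  min [469. -83.  -3.] max [566.  67.  39.]
top jar 341 z pct [18.  65.4 69.3] table z 0.8 med [383.7 141.4]
  min [360. 120.  -1.] max [409. 176.  71.]
top glue 349 z pct [  8.8  97.5 132.4] table z 0.9 med [722.  -71.3]
  min [712. -93.   3.] max [746. -39. 135.]
top dye 65 z pct [14.1 28.6 54.3] table z 1.6 med [733.4  13.2]
  min [725.   5.   9.] max [748.  23.  60.]
side bar 1330 z pct [-1.  26.7 41.9] table z 0.7 med [ 538.5 -232.8]
  rect [ 534.9 -237.6] [179.3  48.6] 1.67
  min [ 445. -264.   -3.] max [ 625. -211.   44.]
side cr 1882 z pct [ 0.   8.9 35.3] table z 0.1 med [517.3  39.9]
  rect [512.1  -7.1] [101.4 153.8] 4.01
  min [461. -85.  -3.] max [567.  73.  38.]
side jar 762 z pct [-1.4 28.6 61.8] table z 0.0 med [391.3 167.4]
  min [361. 141.  -3.] max [410. 181.  64.]
side glue 1675 z pct [ -0.5  62.5 124.4] table z 0.2 med [734.9 -61.9]
  min [ 710. -199.   -2.] max [795.  18. 131.]
side dye 165 z pct [ 6.3 25.3 53.8] table z -0.2 med [736.9  23.2]
  min [727.  15.   4.] max [747.  30.  57.]
```

```bash
cat >> h.py <<'E'
def xy(im,box,zlo,zhi,sat=28):
    a,b,c,d=box;w=pts(im)[b:d,a:c].reshape(-1,3);p=im["pixels"][b:d,a:c].reshape(-1,3).astype(int)
    return w[(p.max(1)-p.min(1)<sat)&(w[:,2]>zlo)&(w[:,2]<zhi)]
E
python3 - <<'E'
from h import *
I={n:np.load(f"pics/{n}0.npy",allow_pickle=True).item() for n in("top","side")}
for n,bb,bc in(("top",(315,160,355,248),(200,183,280,240)),("side",(222,140,312,178),(248,195,315,250))):
    q=xy(I[n],bb,12,50)
    l=cv2.fitLine(q[:,:2].astype(np.float32),cv2.DIST_HUBER,0,.01,.01).ravel()
    r=cv2.minAreaRect(q[:,:2].astype(np.float32))
    print(n,"bar",np.round(np.degrees(np.arctan2(l[1],l[0])),2),np.round(l[2:],1),np.round(r[0],1),np.round(r[1],1))
    q=xy(I[n],bc,28,42) # back edge
    l=cv2.fitLine(q[:,:2].astype(np.float32),cv2.DIST_HUBER,0,.01,.01).ravel()
    r=cv2.minAreaRect(q[:,:2].astype(np.float32))
    print(n,"edge",len(q),np.round(np.degrees(np.arctan2(l[1],l[0])),2),np.round(r[0],1),np.round(r[1],1),round(r[2],2))
    q=xy(I[n],bc,2,60)
    for t in(3,4,4.7,5.5,6.5):
        c,s=np.cos(np.radians(t)),np.sin(np.radians(t))
        x=q[:,0]*c+q[:,1]*s;y=-q[:,0]*s+q[:,1]*c
        P=np.percentile
        print(t,"x",np.round(P(x,[1,3,50,97,99]),1),"y",np.round(P(y,[1,3,97,99]),1))
E
```

```text
top bar 7.39 [ 534.2 -244.6] [ 535.  -247.1] [178.5  37.6]
top edge 289 5.33 [514.   34.4] [88.7 22.2] 5.79
3 x [472.  474.4 516.1 558.  560.1] y [-104.5  -99.5   34.    36.8]
4 x [472.1 474.  515.2 557.3 559.3] y [-113.3 -108.5   25.    28. ]
4.7 x [471.7 473.4 514.6 556.7 558.9] y [-119.7 -114.7   18.7   21.4]
5.5 x [471.  472.7 513.9 556.2 558.4] y [-126.7 -121.8   11.5   14.3]
6.5 x [470.  471.6 512.9 555.3 557.4] y [-135.6 -130.5    2.4    5.4]
side bar 6.99 [ 532.6 -231.3] [ 534.5 -237.5] [178.   39.9]
side edge 271 4.99 [513.5  38.6] [88.3 19.2] 3.78
3 x [472.  474.4 517.3 558.8 560.3] y [-99.4 -94.2  39.9  41.5]
4 x [472.3 474.2 516.7 558.7 559.5] y [-108.3 -103.2   31.1   32.4]
4.7 x [472.  473.6 516.4 558.5 559.2] y [-114.6 -109.5   24.9   26. ]
5.5 x [471.4 473.3 516.1 558.  558.9] y [-121.7 -116.6   17.4   18.8]
6.5 x [470.6 472.6 515.3 557.2 558.5] y [-130.8 -125.3    8.3    9.8]
```

Emit:
step_arm([
  [1,0,0,0,0,0,1],
  [1,0,0,0,0,0,1],
  [1,0,0,0,0,0,1],
  [1,0,0,0,0,0,1],
  [1,0,0,0,0,0,1],
  [1,0,0,0,0,0,1],
  [1,0,0,0,0,0,1],
  [1,0,0,0,0,0,1],
  [1,0,0,0,0,0,1],
  [1,0,0,0,0,0,1],
])

```text
t: 1.35
ee_pos: [177.9, 598.8, 222.2]
orientation: [2.133, 2.306, -0.001]
ft_force: [-0.8, -0.1, 0.6]
width: 87.8
grasp_force: 0.0
```

Emit:
step_arm([
  [1,-0.85,0.58,0,0,0,0.06],
  [1,-0.85,0.58,0,0,0,0],
  [1,-0.85,0.58,0,0,0,0],
  [1,-0.85,0.58,0,0,0,0],
  [1,-0.85,0.58,0,0,0,0],
  [1,-0.85,0.58,0,0,0,0],
  [1,-0.85,0.58,0,0,0,0],
  [1,-0.85,0.58,0,0,0,0],
  [1,-0.85,0.58,0,0,0,0],
  [1,-0.85,0.58,0,0,0,0],
  [1,-1,0,0,0,0,0],
  [1,-1,0,0,0,0,0],
  [1,-1,0,0,0,0,0],
  [1,-1,0,0,0,0,0],
  [1,-1,0,0,0,0,0],
  [1,-1,0,0,0,0,0],
  [1,-1,0,0,0,0,0],
  [1,-1,0,0,0,0,0],
  [1,-1,0,0,0,0,0],
  [1,-1,0,0,0,0,0],
])

```text
t: 3.85
ee_pos: [536.3, -303.0, 222.4]
orientation: [-2.137, -2.302, 0.0]
ft_force: [0.6, 0.1, 0.1]
width: 87.6
grasp_force: 0.0
```

Emit:
step_arm([
  [1,0,0.08,0.9,0,0,-0.09],
  [1,0,0,0.9,0,0,0],
  [1,0,0,0.9,0,0,0],
  [1,0,0,0.9,0,0,0],
  [1,0,0,0.56,0,0,0],
  [1,0,0,0,0,0,0],
])

```text
t: 4.6
ee_pos: [538.6, -300.0, 12.2]
orientation: [-2.121, -2.31, 0.002]
ft_force: [-1.0, -0.7, -0.4]
width: 87.7
grasp_force: 0.0
```

Run:
```python
from h import *
a=vision.get_image("top");b=vision.get_image("side")
o=get_obs();print(o["ee_pos"],o["orientation"],o["ft_force"])
t=a["pixels"][130:290,190:390];s=b["pixels"][120:280,210:410]
cv2.imwrite("pics/c1.png",cv2.resize(np.hstack([t,s]),None,fx=2,fy=2)[...,::-1])
```

```text
[ 540.82722049 -301.26040763   15.10643414] [2.12423512e+00 2.31433601e+00 6.27048942e-05] [-0.11238445 -0.39574542  0.34114612]
```

View pics/c1.png

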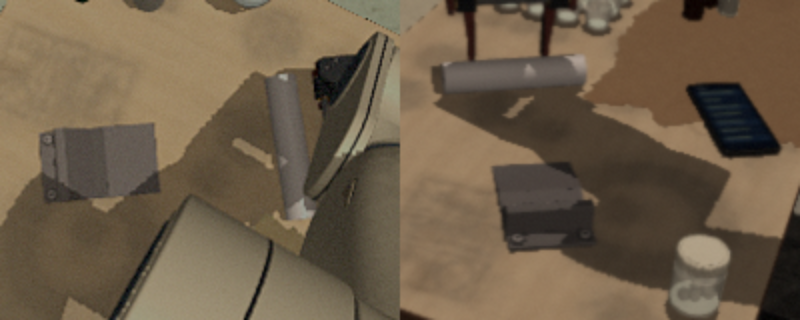

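The top crop shows the fingers behind the bar on the side away from the ramp. The side crop shows the two fingers at columns 472 and 547, roughly symmetric on the bar, which spans 440–585.

Emit:
step_arm([
  [1,0.1,0,0,0,0,0],
  [1,0.1,0,0,0,0,0],
  [1,0.1,0,0,0,0,0],
  [1,0.06,0,0,0,0,0],
  [1,0.06,0,0,0,0,0],
  [1,0.06,0,0,0,0,0],
  [1,0.06,0,0,0,0,0],
  [1,0.06,0,0,0,0,0],
  [1,0.06,0,0,0,0,0],
  [1,0.06,0,0,0,0,0],
  [1,0.08,0,0,0,0,0],
  [1,0.08,0,0,0,0,0],
  [1,0.08,0,0,0,0,0],
  [1,0.08,0,0,0,0,0],
  [1,0.1,0,0,0,0,0],
  [1,0.1,0,0,0,0,0],
  [1,0.1,0,0,0,0,0],
  [1,0.1,0,0,0,0,0],
  [1,0.1,0,0,0,0,0],
  [1,0.1,0,0,0,0,0],
])

```text
t: 7.2
ee_pos: [533.6, -219.1, 14.7]
orientation: [2.124, 2.315, -0.0]
ft_force: [0.7, 0.1, 0.8]
width: 87.7
grasp_force: 0.2
```

```bash
cat >> h.py <<'E'
def bar(im,ylo=-300,yhi=40,f="pics/mask.png"):
    "light grey bar pixels by cradle-frame box and height"
    W=pts(im);w=W-[517,1,0];c,s=np.cos(np.radians(4.85)),np.sin(np.radians(4.85))
    x=w[...,0]*c+w[...,1]*s;y=-w[...,0]*s+w[...,1]*c
    return x,y,W[...,2]
E
python3 - <<'E'
from h import *
b=vision.get_image("side");o=get_obs();print(o["t"],o["ee_pos"],o["orientation"],o["ft_force"])
p=b["pixels"].astype(int);x,y,z=bar(b)
tc=np.array(o["ee_pos"])-[517,1,0];cc,s=np.cos(np.radians(4.85)),np.sin(np.radians(4.85));ty=-tc[0]*s+tc[1]*cc;print("tcp cr",tc[0]*cc+tc[1]*s,ty)
m=(p.max(2)-p.min(2)<28)&(y>ty+6)&(y<-85)&(abs(x)<150)&(z>12)&(z<50)
q=np.c_[x[m],y[m]].astype(np.float32);r=cv2.minAreaRect(q);print(m.sum(),r,np.percentile(z[m],98))
l=cv2.fitLine(q,cv2.DIST_HUBER,0,.01,.01).ravel();print("ang",np.degrees(np.arctan2(l[1],l[0])),"xr",q[:,0].min(),q[:,0].max())
E
```

```text
7.25 [ 533.31569284 -218.54291454   14.63078739] [-2.12380092e+00 -2.31425794e+00  9.34528472e-05] [-0.29637923  0.91027091 -0.27026186]
tcp cr -2.3045122006549406 -220.13628138398184
1144 ((-5.3692474365234375, -189.60414123535156), (178.05027770996094, 53.748836517333984), 2.477036952972412) 42.0553377228635
ang 2.2104068 xr -95.123344 83.75868
```

Run:
```python
from h import *
a=vision.get_image("top");b=vision.get_image("side")
t=a["pixels"][150:270,210:360];s=b["pixels"][130:250,220:370]
cv2.imwrite("pics/c2.png",cv2.resize(np.hstack([t,s]),None,fx=2.6,fy=2.6)[...,::-1])
```

```text
(no output)
```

View pics/c2.png

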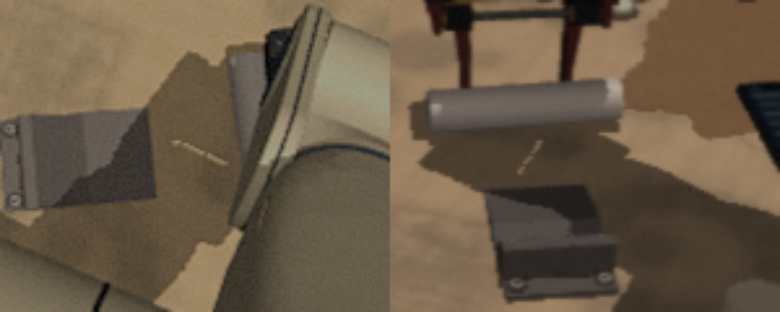

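The side crop shows the bar at columns 428–622 with both fingers at its back. It looks nearly parallel to the cradle's back edge. I'll check this using only the bar's front surface.

```bash
cat >> h.py <<'E'
def report():
    b=vision.get_image("side");o=get_obs()
    tc=np.array(o["ee_pos"])-[517,1,0];cc,s=np.cos(np.radians(4.85)),np.sin(np.radians(4.85));ty=-tc[0]*s+tc[1]*cc
    print("t",round(o["t"],2),"tcp cr",np.round([tc[0]*cc+tc[1]*s,ty,tc[2]],1),"F",np.round(o["ft_force"],1))
    p=b["pixels"].astype(int);x,y,z=bar(b)
    m=(p.max(2)-p.min(2)<28)&(y>ty+12)&(y<ty+75)&(abs(x)<150)&(z>18)&(z<56)
    X,Y,Z=x[m],y[m],z[m]
    e=[];
    for k in np.arange(-80,81,10):
        w=abs(X-k)<6
        if w.sum()>15:
            # circle centre with r=20 through the bin's points
            from scipy.optimize import least_squares
            f=least_squares(lambda c:np.hypot(Y[w]-c[0],Z[w]-c[1])-20,[np.median(Y[w])-5,22],loss="soft_l1")
            e.append([k,*f.x])
    e=np.array(e);c=np.polyfit(e[:,0],e[:,1],1)
    print("bar x",np.round(np.percentile(X,[.5,99.5]),1),"mid",round(np.percentile(X,[.5,99.5]).mean(),1),"axis y",round(c[1],1),"ang rad",round(c[0],3),"axis z",np.round(np.median(e[:,2]),1))
    return b,x,y,z
E
python3 -c "from h import *;report()"
```

```text
t 7.4 tcp cr [  -2.1 -220.9   14.7] F [-0.1  0.6 -0.1]
bar x [-93.5  82.8] mid -5.4 axis y -182.3 ang rad 0.041 axis z 20.7
```

Emit:
step_arm([
  [1,0.06,0,0,0,0,0],
  [1,0.06,0,0,0,0,0],
  [1,0.06,0,0,0,0,0],
  [1,0.06,0,0,0,0,0],
  [1,0.06,0,0,0,0,0],
  [1,0.06,0,0,0,0,0],
  [1,0.06,0,0,0,0,0],
  [1,0.06,0,0,0,0,0],
  [1,0.06,0,0,0,0,0],
  [1,0.06,0,0,0,0,0],
])

```text
t: 8.65
ee_pos: [530.9, -189.3, 14.7]
orientation: [-2.124, -2.314, 0.0]
ft_force: [0.0, -0.3, 0.4]
width: 87.7
grasp_force: 0.2
```

```bash
python3 -c "from h import *;report()"
```

```text
t 8.7 tcp cr [  -2.3 -190.5   14.6] F [-0.5  0.  -1.2]
bar x [-94.5  81.9] mid -6.3 axis y -156.9 ang rad 0.038 axis z 20.6
```

Run:
```python
import h,numpy as np
b0=np.load("pics/side0.npy",allow_pickle=True).item()
class V: get_image=staticmethod(lambda n:b0)
h.vision=V
h.get_obs=lambda:dict(t=0,ee_pos=[540,-285,14],ft_force=[0,0,0.])
h.report()
```

```text
t 0 tcp cr [  -1.3 -286.9   14. ] F [0. 0. 0.]
bar x [-90.7  86.1] mid -2.3 axis y -248.6 ang rad 0.046 axis z 20.7
```

Emit:
step_arm([
  [1,0.06,-0.08,0,0,0,0.22],
  [1,0.06,-0.08,0,0,0,0.22],
  [1,0.06,0,0,0,0,0.22],
  [1,0.08,-0.01,0,0,0,0],
  [1,0.08,-0.01,0,0,0,0],
  [1,0.08,-0.01,0,0,0,0],
  [1,0.08,-0.01,0,0,0,0],
  [1,0.08,-0.01,0,0,0,0],
  [1,0.08,-0.01,0,0,0,0],
  [1,0.08,-0.01,0,0,0,0],
  [1,0.08,-0.01,0,0,0,0],
  [1,0.08,-0.01,0,0,0,0],
  [1,0.08,-0.01,0,0,0,0],
  [1,0.08,-0.01,0,0,0,0],
  [1,0.08,-0.01,0,0,0,0],
  [1,0.08,-0.01,0,0,0,0],
  [1,0.08,-0.01,0,0,0,0],
  [1,0.08,-0.01,0,0,0,0],
  [1,0.08,-0.01,-0.02,0,0,0],
  [1,0.08,-0.01,-0.02,0,0,0],
])

```text
t: 11.2
ee_pos: [513.4, -113.0, 16.8]
orientation: [2.214, 2.229, -0.0]
ft_force: [-0.6, -2.5, 1.2]
width: 87.7
grasp_force: 1.6
```

```bash
python3 -c "from h import *;report()"
```

```text
t 11.25 tcp cr [ -13.1 -113.    16.9] F [-0.7 -0.4  0.2]
bar x [-96.3  79.5] mid -8.4 axis y -81.4 ang rad -0.053 axis z 20.9
```

Emit:
step_arm([
  [1,0.06,0,-0.01,0,0,0.17],
  [1,0.06,0,-0.01,0,0,0.17],
  [1,0.06,0,-0.01,0,0,0],
  [1,0.06,0,-0.01,0,0,0],
  [1,0.06,0,-0.01,0,0,0],
  [1,0.06,0,-0.01,0,0,0],
  [1,0.06,0,-0.01,0,0,0],
  [1,0.06,0,-0.01,0,0,0],
  [1,0.06,0,-0.01,0,0,0],
  [1,0.06,0,-0.01,0,0,0],
  [1,0.06,0,-0.01,0,0,0],
  [1,0.06,0,-0.01,0,0,0],
])

```text
t: 12.75
ee_pos: [514.6, -77.0, 22.7]
orientation: [2.259, 2.183, 0.0]
ft_force: [-0.0, -5.5, 2.6]
width: 87.7
grasp_force: 2.4
```

```bash
python3 -c "from h import *;report()"
```

```text
t 12.8 tcp cr [ -9.1 -77.1  22.7] F [ 0.8 -2.2  0.3]
bar x [-91.1  82.9] mid -4.1 axis y -46.9 ang rad -0.115 axis z 27.3
```

Emit:
step_arm([
  [1,0.06,0,-0.01,0,0,0],
  [1,0.06,0,-0.01,0,0,0],
  [1,0.06,0,-0.01,0,0,0],
  [1,0.06,0,-0.01,0,0,0],
  [1,0.01,0.03,0,0,0,-0.17],
  [1,0.01,0.03,0,0,0,-0.17],
  [1,0.01,0.03,0,0,0,-0.17],
  [1,0.01,0.03,0,0,0,-0.17],
  [1,0.01,0.03,0,0,0,-0.17],
  [1,0.01,0.03,0,0,0,-0.15],
  [1,0.02,0,0,0,0,0],
  [1,0.02,0,0,0,0,0],
])

```text
t: 14.3
ee_pos: [524.4, -60.3, 25.0]
orientation: [2.123, 2.314, 0.001]
ft_force: [0.5, -5.2, 4.0]
width: 87.8
grasp_force: 2.5
```

```bash
python3 -c "from h import *;report()"
```

```text
t 14.35 tcp cr [  2.2 -61.6  25. ] F [ 1.6 -4.2  1.6]
bar x [-89.7  86.3] mid -1.7 axis y -30.3 ang rad 0.003 axis z 30.6
```

Emit:
step_arm([
  [1,0.03,0,0,0,0,0],
  [1,0.03,0,0,0,0,0],
  [1,0.03,0,0,0,0,0],
  [1,0.03,0,0,0,0,0],
  [1,0.03,0,0,0,0,0],
  [1,0.03,0,0,0,0,0],
  [1,0.03,0,0,0,0,0],
  [1,0.03,0,0,0,0,0],
  [1,0.03,0,0,0,0,0],
  [1,0.03,0,0,0,0,0],
  [1,0.03,0,0,0,0,0],
  [1,0.03,0,0,0,0,0],
  [1,0.03,0,0,0,0,0],
  [1,0.03,0,0,0,0,0],
  [1,0.03,0,0,0,0,0],
  [1,0,0,0,0,0,0],
  [1,0,0,0,0,0,0],
])

```text
t: 16.48
ee_pos: [521.9, -37.6, 24.7]
orientation: [2.124, 2.314, -0.0]
ft_force: [0.0, -0.1, -0.6]
width: 87.7
grasp_force: 0.0
```

Run:
```python
from h import *
b,*_=report()
cv2.imwrite("pics/c3.png",cv2.resize(b["pixels"][150:260,220:340],None,fx=4,fy=4)[...,::-1])
```

```text
t 16.52 tcp cr [  1.6 -38.9  24.7] F [ 0.   0.4 -0.9]
bar x [-89.9  86.4] mid -1.8 axis y -2.9 ang rad 0.003 axis z 27.5
```

View pics/c3.png

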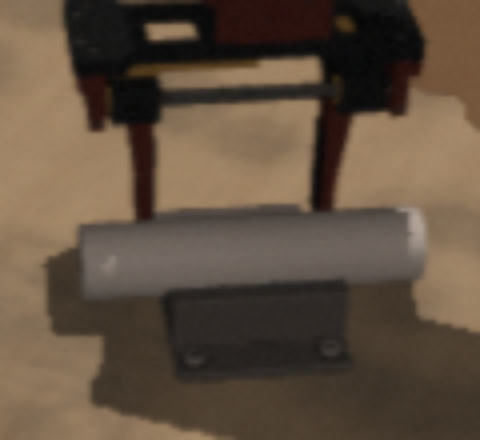

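The bar is seated at axis y -2.9 mm, z 27.5 mm, mid x -1.8 mm, against targets of -3.3, 27 and 0. The picture shows both ends sticking out, at columns 80 and 425. Next I back the hand off along the table, then lift it.

Emit:
step_arm([
  [1,-0.1,0,0,0,0,0],
  [1,-0.3,0,0,0,0,0],
  [1,-0.6,0,-0.1,0,0,0],
  [1,-0.6,0,-0.5,0,0,0],
  [1,-0.5,0,-0.8,0,0,0],
  [1,0,0,-0.9,0,0,0],
  [1,0,0,-0.9,0,0,0],
  [1,0,0,-0.5,0,0,0],
  [1,0,0,0,0,0,0],
  [1,0,0,0,0,0,0],
  [1,0,0,0,0,0,0],
])

```text
t: 17.9
ee_pos: [530.0, -142.2, 208.2]
orientation: [-2.123, -2.313, 0.002]
ft_force: [0.3, 0.5, -0.2]
width: 87.8
grasp_force: 0.0
```

Run:
```python
from h import *
get=get_obs
import h
h.get_obs=lambda:{**get(),"ee_pos":[521.9,-37.6,24.7]}
h.report();print(get()["ee_pos"],get()["ft_force"])
print(ctrl.close_job())
```

```text
t 17.95 tcp cr [  1.6 -38.9  24.7] F [0.4 0.7 0.1]
bar x [-90.3  86.3] mid -2.0 axis y -2.9 ang rad 0.003 axis z 27.5
[ 530.057035   -142.17837717  208.25822015] [0.4046375  0.6797741  0.08893565]
the job is handed in; nothing more can be done
None
```

The bar lies at rest in the V, measured about 2 mm off centre with both ends sticking out; the hand is clear, and the job was handed in at about 18 s.

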